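# Snap the pastry pin into its spring rack

## Robot

A 6-joint arm with a two-finger parallel gripper is mounted at the origin on a cart in front of the work surface, level with it; the furniture and walls round the work are solid. World frame = base frame: x ahead of the robot, y to its left, z up, the work surface at z = 0. Lengths are in m, angles in rad, forces in N, time in s.
With the tool pointing down it reaches from about 0.275 to 0.875 m from the base axis. Payload 12.5 kg.
Tool frame: the origin (TCP) lies at the very end of the fingers, on their centre line; the grasp point (between the pads) lies 19 mm behind it; x points along the fingers, y is the direction in which the jaws open and shut, and the axes are right-handed (so a half turn about x gives the same grasp; the last joint's range is limited). The gripper opens to 85 mm and grips with 20 to 120 N. Pads are 22 mm wide; open, the fingers measure 114 mm over their backs; the gripper's body (76 mm by 85 mm) begins 54 mm behind the grasp point. The pads swing forward as they close: fully open they stand 13 mm farther back than shut.
Start: joints at [1.149, 0.351, 1.652, -0, 1.139, -0.085], TCP at [0.182, 0.519, 0.231] pointing down, gripper open.
Joint ranges: [-2.75, 2.75], [-0.79, 2.1], [0.01, 2.65], [-1.57, 4.71], [0.07, 3.14], [-2.87, 2.87]. Speed limits (rad/s): [2.22, 2.22, 2.79, 3.14, 3.14, 3.14].

## Interface

Orientations are given as a 3x3 rotation matrix whose columns are the frame's x, y, z axes.
In Python, from bench import manip gives the robot as it stands. Calls block until the motion is done:
- manip.move_ptp(position, orientation): joint-space move of the TCP to a pose.
- manip.move_l(position, attitude=None, max_speed=0.15): straight line of the TCP; attitude=None keeps the orientation; max_speed is the mean speed in m/s.
- manip.move_j(angles): joint-space move.
- manip.set_gripper(opening, effort=None): opening from 0.0 (shut) to 1.0 (fully open); effort is the grip in N (None keeps the last); returns when the fingers have stopped.
- manip.dwell(seconds).
- manip.inverse_kinematics(position, orientation): joint angles nearest the present ones, or None.
- manip.grab_frame(name): name is "side" or "top" or "wrist"; returns (picture, depth): 400x640x3 uint8, red, green, blue; 400x640 float32, m along the optical axis (not along the pixel's ray), 0 where there is no reading.
- manip.get_calibration(name): a dict with "camera_matrix" (3x3 intrinsics, pixels), "R" (3x3) and "t" (3): a world point X has camera coordinates R X + t. Camera axes: x right, y down, z forward; pixel columns grow to the right and rows downward; lengths in m; the calibration is good to about 2 mm. The wrist camera is an equidistant fisheye: a pixel r from the principal point sees the ray r / f radians off the axis. A picture is of the moment at which its call begins: read the wrist's pose just before it. get_calibration takes no time and is no camera call; for the wrist camera it gives the pose at the moment of the call.
A pose or a line that the arm cannot do raises manip.Unreachable and nothing moves.
- manip.sign_off(): hands the job in, once; it reports no verdict.
Trained networks look in the newest picture that a camera, given by its name, has taken for a name from the list of things; names that differ only in an ending like _2 or _b are one class to them, and where a whole thing is asked for, a point or a joint stands for the part that bears it (a point fixed in the world has none). Each returns a list of dicts, best first, with "confidence" (0 to 1); they miss things now and then, are a little off and sometimes report something else, mostly with a low value. They report only what shows in the picture. A call takes as long as a camera call. They do not tell look-alikes from the thing itself.
- manip.look_for(camera, name): "at" ([x, y, z] in m, in world coordinates, good to about 4 mm: the middle of the surface that is visible of it).
Readings, each from a call of its own:
- manip.current_time(): time.
- manip.current_qpos(): joint angles.
- manip.current_joint_vel(): joint speeds.
- manip.current_joint_torque(): joint torques, N m.
- manip.current_ee_pos(): TCP position.
- manip.current_tcp_rot(): TCP orientation.
- manip.current_force(): force on the tool from outside, world axes, zero at the start.
- manip.current_ft_torque(): the same for the moment, N m.
- manip.current_grip_width(): opening from 0.0 (shut) to 1.0 (fully open).
Only numpy, scipy, OpenCV 4.12 (cv2) and the standard library are available. Lean on these libraries where they do the work, as an engineer would, in place of code of your own. Each camera call takes 0.05 s, during which the arm holds its last target.

## Task

The small wooden pastry pin has dried standing on end in its drying stand; put it away in the rack. Lay it on the sloping rest first and let go of it there so that you can take it again across its middle, then press it down gently between the rack's two steel spring clips until both have snapped over its ends and it lies fully home in the two grooves. Do not disturb the jam jar, the lemon or the garlic.

Things in the scene. Friction and masses are not known exactly. Their poses are not given: they have to be found in the camera images.
- pin: Small wooden pastry pin: plain round rod 34 mm in diameter, 200 mm long, about 130 g; both ends alike, each chamfered to a cone over the last 9 mm (34 mm down to 10 mm). Origin at the centre of the end face that stands in the drying stand, z along the rod to the other end. At the start it stands upright, lower end 10 mm and top 210 mm above the worktop.
- pin_mid (a point): The middle of the pastry pin on its axis (100 mm from either end); z along the rod.
- drying_stand: Fixed wooden drying stand: round foot 90 mm in diameter, 10 mm high, with an upright open tube on it (outside diameter 48 mm, inside 38 mm, rim 40 mm above the worktop). The pin stands loosely in it and must be drawn up by more than 30 mm to clear it. Origin under the foot's centre.
- rest: Fixed sloping wooden rest, base 80 x 170 x 12 mm, 142 mm high. Its V groove (90 degrees) rises at 45 degrees towards the rest's own +y and has an end stop at its foot, against which a pin laid in it slides down. Seen square to the slope the groove walls reach up to 7 mm below the pin's axis, 23 mm to either side. Origin under the base's centre, z up.
- rest_seat (a point): Where the pin's middle lies when parked on the rest, 125 mm above the worktop; rest's axes: the pin then runs along (0, 0.707, 0.707). Measured along the pin from its lower end, the groove walls hold it from 2 to 60 mm and 112 to 130 mm; between 60 and 112 mm there is room for fingers on both sides, to 31 mm below its axis; above 130 mm it stands free.
- rack: Fixed rack for the pin, wooden base 90 x 270 x 14 mm, long side along its own y. Two V grooves (90 degrees, 16 mm long, 58 mm either side of the middle) carry the pin level along y; the 100 mm between them are open down to the base. At either end stands a sprung steel clip. Origin under the base's centre, z up.
- rack_seat (a point): Where the pin's middle lies when it is fully home in the rack: 66 mm above the worktop over the rack's origin. Same axes as the rack; the pin then lies along y.
- clip_a (a joint): Steel clip at the rack's +y end, a leaf hinged near the base: 0 = closed, grows in rad as it is spread outwards (up to 0.4; about 0.09 lets the pin's end pass), 0.01 or less when snapped over a well centred pin, up to 0.05 if the pin lies 3 mm to one side along its axis. A spring always pushes it closed.
- clip_b (a joint): The same clip at the rack's -y end.
- clip_a_lip (a point): Axis of the round steel lip (10 mm thick, 28 mm long along the rack's x) atop clip_a; closed it is 100.5 mm from the rack's middle and 78 mm above the worktop, so the lips stand 191 mm apart, 9 mm less than the pin's length. Clip tops are 84 mm high. A level pin pressed straight down first touches the lips with its chamfers about 25 mm above its seated height.
- clip_b_lip (a point): The same lip on clip_b, at the rack's -y end. Pressing the pin down takes roughly 5 to 15 N to spread both clips; they snap over its ends when its axis passes 7 to 10 mm above the seated height, then it drops into the grooves, which are rigid.
- jam_jar: Jam jar, 69 mm in diameter and 99 mm high, a bystander standing to the right of the rest as the drying stand does. Origin under its centre.
- lemon: Lemon, 75 x 56 x 57 mm, a bystander. Origin under its centre.
- garlic: Garlic bulb, 55 x 54 x 54 mm, a bystander. Origin under its centre.
Mind the look-alikes: they are no part of the job. Several things have the shape of the pin; the one meant has the colours described above.

How it is judged:
By the outcome, as a careful person would: the job done as asked, in the order asked, and still so for the second after the job is handed in, with the robot touching nothing.
It also fails if it takes over 64 s, if anything falls off the work surface, if the arm or the gripper's body presses on something with over 40 N, if the wrist force passes 120 N, or if a joint passes its speed limit or range.

## Working session

There is one attempt and no reset: what is moved stays moved. The work goes in short steps, each a Python script; the robot and the scene stay as the last script left them, time stands still between calls to the robot, and variables do not carry over. Pictures are saved under pics/ and viewed, and the job is handed in when it is done.

```bash
ls; mkdir -p pics; python3 - <<'E'
from bench import manip
import cv2,numpy as np
print(manip.current_time())
for n in ("side","top","wrist"):
    p,d=manip.grab_frame(n)
    cv2.imwrite(f"pics/{n}0.png",p[:,:,::-1]); np.save(f"pics/{n}0d.npy",d)
    c=manip.get_calibration(n); print(n,np.round(c["camera_matrix"],1).tolist(),np.round(c["R"],3).tolist(),np.round(c["t"],3).tolist())
    for k in ("pin","drying_stand","rest","rack","clip_a","clip_b","jam_jar","lemon","garlic"):
        r=manip.look_for(n,k)
        print(n,k,[(np.round(x["at"],3).tolist(),round(x["confidence"],2)) for x in r[:5]])
print(manip.current_time())
E
```

```text
pics
0.0
side [[374.8, 0.0, 321.0], [0.0, 374.8, 197.8], [0.0, 0.0, 1.0]] [[0.481, -0.877, -0.012], [-0.664, -0.355, -0.658], [0.572, 0.325, -0.753]] [-0.341, 0.343, 1.516]
side pin [([0.464, -0.414, 0.139], 0.71), ([0.424, -0.735, 0.126], 0.58)]
side drying_stand [([0.466, -0.411, 0.008], 0.46)]
side rest [([0.407, -0.026, 0.037], 0.69)]
side rack [([0.486, 0.279, 0.014], 0.83)]
side clip_a []
side clip_b []
side jam_jar [([0.428, -0.28, 0.076], 0.82)]
side lemon [([0.354, 0.1, 0.043], 0.57)]
side garlic [([0.618, 0.103, 0.036], 0.58), ([0.465, -0.409, 0.139], 0.49)]
top [[409.8, 0.0, 318.2], [0.0, 409.8, 193.9], [0.0, 0.0, 1.0]] [[-0.0, -1.0, -0.004], [-0.982, 0.001, -0.189], [0.189, 0.004, -0.982]] [-0.146, 0.519, 1.487]
top pin [([0.433, -0.725, 0.142], 0.79), ([0.475, -0.4, 0.183], 0.66)]
top drying_stand [([0.465, -0.399, 0.012], 0.85)]
top rest [([0.417, -0.038, 0.041], 0.76), ([0.452, -0.277, 0.096], 0.58)]
top rack [([0.489, 0.282, 0.013], 0.86), ([0.452, -0.274, 0.099], 0.31)]
top clip_a [([0.487, 0.28, 0.012], 0.58), ([0.465, 0.382, 0.089], 0.42), ([0.42, -0.035, 0.039], 0.34)]
top clip_b [([0.487, 0.28, 0.012], 0.58), ([0.465, 0.382, 0.089], 0.42), ([0.42, -0.035, 0.039], 0.34)]
top jam_jar [([0.452, -0.274, 0.097], 0.64)]
top lemon [([0.364, 0.106, 0.05], 0.63)]
top garlic [([0.625, 0.103, 0.037], 0.41)]
wrist [[309.7, 0.0, 321.1], [0.0, 309.7, 198.5], [0.0, 0.0, 1.0]] [[0.33, 0.944, -0.001], [0.901, -0.315, 0.3], [0.283, -0.1, -0.954]] [-0.55, -0.04, 0.38]
wrist pin [([0.429, -0.72, 0.025], 0.63)]
wrist drying_stand [([0.446, -0.403, 0.012], 0.64), ([0.471, -0.397, 0.084], 0.18)]
wrist rest []
wrist rack [([0.422, 0.388, 0.012], 0.61)]
wrist clip_a []
wrist clip_b []
wrist jam_jar [([0.431, -0.25, 0.064], 0.78)]
wrist lemon []
wrist garlic []
1.5
```

View pics/side0.png

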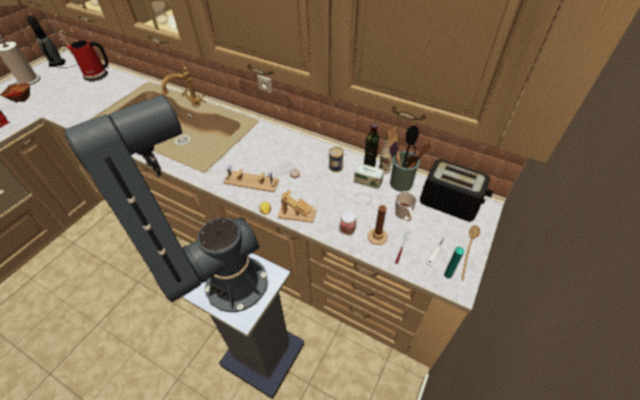

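View pics/top0.png

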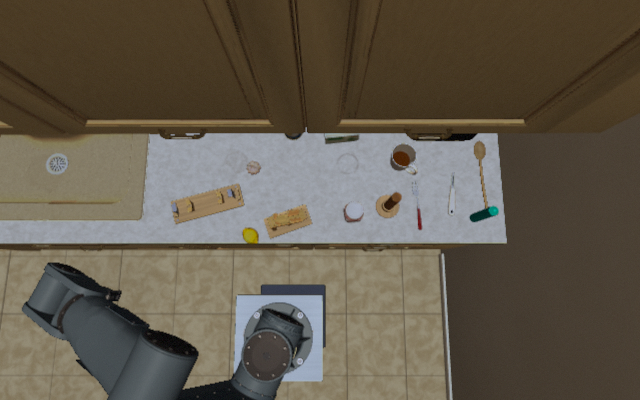

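View pics/wrist0.png

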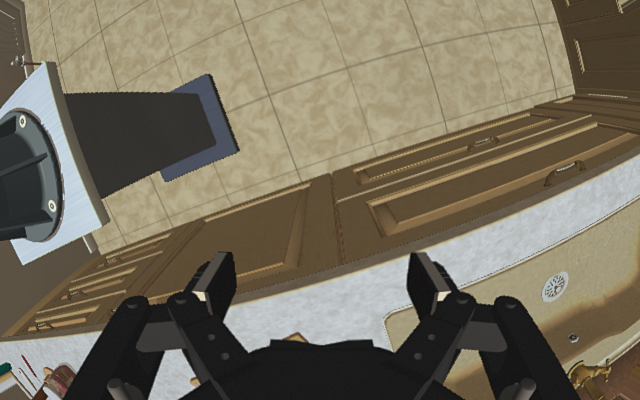

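The upright brown rod is at side (380,222) and top (392,200). A teal rod, the look-alike, is at side (454,262) and top (484,213). The rest is at top (288,221), the rack at top (208,204), and the jar, lemon and garlic at top (354,212), (251,236) and (253,168). I pick the brown wooden rod in the stand and check it in a close crop.

```bash
python3 - <<'E'
import cv2
s=cv2.imread("pics/side0.png");t=cv2.imread("pics/top0.png")
f=lambda a,r,c,h,w,k:cv2.resize(a[r:r+h,c:c+w],None,fx=k,fy=k,interpolation=cv2.INTER_CUBIC)
cv2.imwrite("pics/c1.png",cv2.vconcat([f(s,155,210,85,200,4)]))
cv2.imwrite("pics/c2.png",f(t,150,165,95,160,5))
cv2.imwrite("pics/c3.png",cv2.vconcat([f(t,150,330,90,200,4)]))
E
```

```text
(no output)
```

View pics/c1.png

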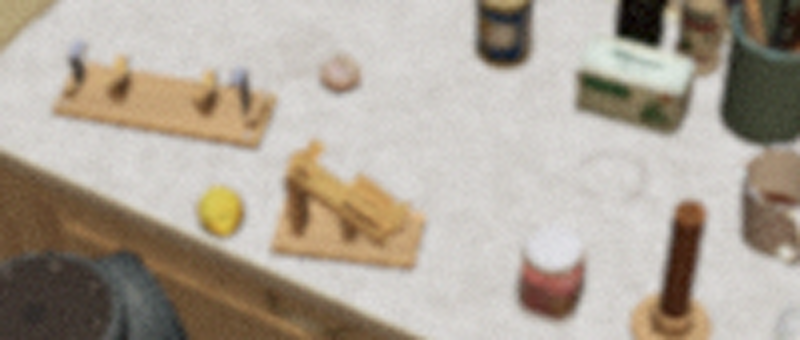

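View pics/c2.png

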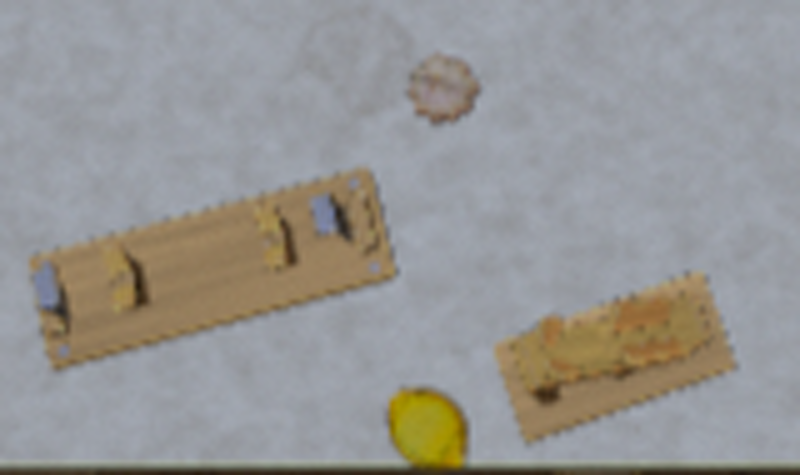

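View pics/c3.png

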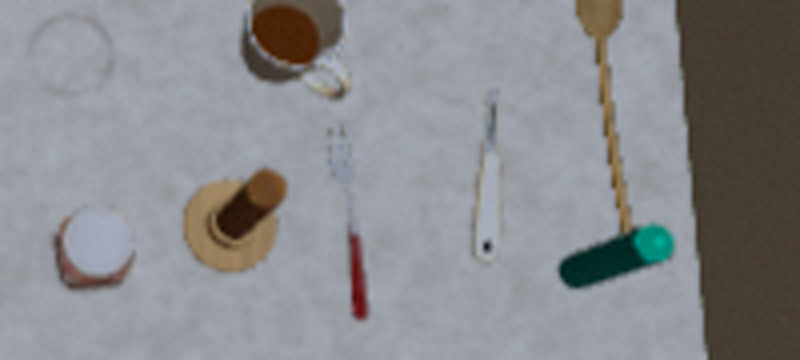

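The crop confirms the choice: dark brown wooden rod in the stand, while the other rod is teal and stands free. Next I measure from the depth of both fixed views.

```bash
cat > h.py <<'E'
from bench import manip
import cv2,numpy as np
def cloud(n,d):
    c=manip.get_calibration(n);K=c["camera_matrix"];R=np.array(c["R"]);t=np.array(c["t"])
    v,u=np.mgrid[0:400,0:640]
    P=np.stack([(u-K[0][2])/K[0][0]*d,(v-K[1][2])/K[1][1]*d,d],-1)
    X=(P-t)@R
    X[d<=0]=np.nan
    return X
E
python3 - <<'E'
from h import *
np.set_printoptions(precision=4,suppress=True)
C={}
for n in("top","side"):
    d=np.load(f"pics/{n}0d.npy");X=cloud(n,d);C[n]=X
    def reg(x0,x1,y0,y1,z0,z1):
        m=(X[...,0]>x0)&(X[...,0]<x1)&(X[...,1]>y0)&(X[...,1]<y1)&(X[...,2]>z0)&(X[...,2]<z1);return X[m]
    print(n,"table",np.median(reg(.5,.6,-.3,0,-.02,.008)[:,2]))
    for nm,b,z0 in(("rack",(.38,.6,.12,.45),.008),("rest",(.33,.52,-.15,.065),.008)):
        P=reg(*b,z0,.3); Pb=P[P[:,2]<.022]
        r=cv2.minAreaRect(P[:,:2].astype(np.float32));print(nm,"rect all",r,len(P))
        r=cv2.minAreaRect(Pb[:,:2].astype(np.float32));print(nm,"rect base",r,len(Pb),np.median(Pb[:,2]))
    # lips
    P=reg(.38,.6,.12,.45,.07,.1);
    for s in(P[P[:,1]>.28],P[P[:,1]<.28]): print("lip",len(s),s.mean(0) if len(s) else'',s[:,2].max() if len(s) else'')
    P=reg(.4,.55,-.48,-.34,.06,.25);print("pin",len(P),P[:,2].max())
    for a in(.06,.1,.14,.18,.2):
        s=P[(P[:,2]>a)&(P[:,2]<a+.04)];print(a,len(s),s.mean(0),s.min(0),s.max(0))
    P=reg(.4,.55,-.48,-.34,.004,.02);print("foot",cv2.minEnclosingCircle(P[:,:2].astype(np.float32)))
    P=reg(.38,.55,-.34,-.22,.02,.15);print("jar",cv2.minEnclosingCircle(P[:,:2].astype(np.float32)),P[:,2].max())
    P=reg(.33,.52,-.15,.065,.02,.2)
    for p in P[np.argsort(P[:,1])][::6]: print(p)
E
```

```text
top table -0.0003127422316151711
rack rect all ((0.4852033257484436, 0.28264376521110535), (0.21019694209098816, 0.3228400945663452), 0.024449268355965614) 1626
rack rect base ((0.485012024641037, 0.2889918088912964), (0.3107220530509949, 0.20989319682121277), 89.846435546875) 1283 0.01399947417830586
rest rect all ((0.43037378787994385, -0.038111284375190735), (0.15872810781002045, 0.20757310092449188), 3.3999340534210205) 897
rest rect base ((0.43037378787994385, -0.038111284375190735), (0.15872810781002045, 0.20757310092449188), 3.3999340534210205) 413 0.01207289539562475
lip 39 [0.4644 0.3789 0.0819] 0.08969319097671397
lip 37 [0.5195 0.1792 0.0823] 0.08732964596632659
pin 162 0.2156279715629432
0.06 22 [ 0.4712 -0.4027  0.0815] [ 0.4643 -0.4186  0.0622] [ 0.4866 -0.3939  0.0989]
0.1 24 [ 0.4713 -0.4015  0.1209] [ 0.465  -0.417   0.1019] [ 0.487  -0.3923  0.1374]
0.14 24 [ 0.4726 -0.4008  0.16  ] [ 0.4644 -0.4158  0.1436] [ 0.491  -0.3942  0.1794]
0.18 92 [ 0.4792 -0.4083  0.2022] [ 0.464  -0.4263  0.182 ] [ 0.4967 -0.3941  0.2156]
0.2 71 [ 0.4806 -0.4091  0.2053] [ 0.4649 -0.425
[... 4583 characters left out ...]
7 -0.0143  0.0911]
[ 0.4009 -0.0118  0.0878]
[ 0.4287 -0.0103  0.0861]
[ 0.4154 -0.0084  0.0917]
[ 0.3958 -0.0051  0.0962]
[ 0.4154 -0.0034  0.0958]
[0.4046 0.0002 0.098 ]
[0.4136 0.0008 0.0954]
[0.3908 0.0028 0.0902]
[0.4232 0.0041 0.1245]
[0.3944 0.0054 0.139 ]
[0.3891 0.0063 0.0969]
[0.4042 0.0076 0.1281]
[0.4156 0.0094 0.1292]
[0.3831 0.0112 0.114 ]
[0.3903 0.0124 0.043 ]
[0.4146 0.0135 0.1347]
[0.4082 0.0148 0.1336]
[0.4182 0.0155 0.1367]
[0.3826 0.0164 0.1115]
[0.3829 0.0172 0.0554]
[0.3796 0.0187 0.0721]
[0.4058 0.0192 0.127 ]
[0.3872 0.0199 0.0564]
[0.3832 0.0207 0.0242]
[0.3837 0.0229 0.1069]
[0.3866 0.0235 0.0691]
[0.3806 0.0244 0.0249]
[0.3863 0.0266 0.0392]
[0.416  0.0319 0.1169]
```

```bash
cat >> h.py <<'E'
def campose(n):
    c=manip.get_calibration(n);R=np.array(c["R"]);t=np.array(c["t"]);return R,t,-R.T@t
E
python3 - <<'E'
from h import *
np.set_printoptions(precision=4,suppress=True)
R,t,C=campose("wrist");Rt=np.array(manip.current_tcp_rot());p=np.array(manip.current_ee_pos())
print(p,Rt);print("cam in tool",Rt.T@(C-p));print("cam axes in tool (cols)",Rt.T@R.T)
# rectified maps
for n in("top","side"):
    im=cv2.imread(f"pics/{n}0.png");c=manip.get_calibration(n);K=np.array(c["camera_matrix"]);R=np.array(c["R"]);t=np.array(c["t"])
    for nm,(x0,x1,y0,y1,z) in dict(rack=(.38,.60,.12,.45,.014),rest=(.33,.52,-.16,.08,.012)).items():
        H,W=int((x1-x0)*2000),int((y1-y0)*2000)
        v,u=np.mgrid[0:H,0:W];X=np.stack([x1-v/2000,y1-u/2000,np.full(v.shape,z)],-1)
        P=(X@R.T+t)@K.T;mp=(P[...,:2]/P[...,2:]).astype(np.float32)
        cv2.imwrite(f"pics/rect_{nm}_{n}.png",cv2.remap(im,mp[...,0],mp[...,1],cv2.INTER_CUBIC))
a=[cv2.imread(f"pics/rect_rack_{n}.png") for n in("top","side")]
b=[cv2.imread(f"pics/rect_rest_{n}.png") for n in("top","side")]
cv2.imwrite("pics/rr.png",cv2.resize(cv2.vconcat(a),None,fx=.6,fy=.6));cv2.imwrite("pics/rs.png",cv2.resize(cv2.hconcat(b),None,fx=.8,fy=.8))
E
```

```text
[0.1817 0.5191 0.2313] [[ 0.      0.3305  0.9438]
 [ 0.      0.9438 -0.3305]
 [-1.      0.     -0.    ]]
cam in tool [-0.1429  0.0004 -0.0766]
cam axes in tool (cols) [[ 0.001  -0.3001  0.9539]
 [ 1.      0.0006 -0.0009]
 [-0.0003  0.9539  0.3001]]
```

View pics/rr.png

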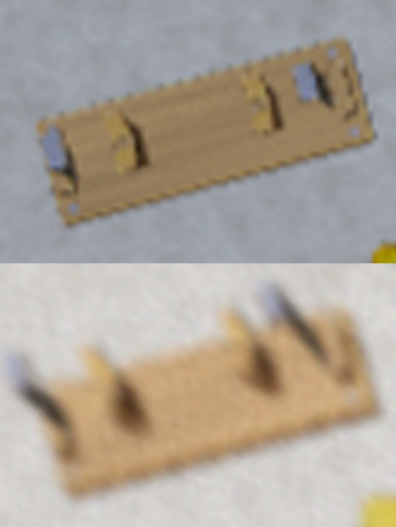

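```bash
python3 - <<'E'
from h import *
Rd=np.array([[0,0,1],[0,1,0],[-1,0,0]],float)
for i,p in enumerate(([.46,.25,.25],[.46,.0,.25])):
    t0=manip.current_time();manip.move_ptp(p,Rd.tolist());
    c=manip.get_calibration("wrist")
    im,d=manip.grab_frame("wrist");print(manip.current_time()-t0)
    cv2.imwrite(f"pics/w{i}.png",im[:,:,::-1]);np.savez(f"pics/w{i}.npz",d=d,K=c["camera_matrix"],R=c["R"],t=c["t"])
print(manip.current_time(),manip.current_qpos())
E
```

```text
1.4916999999999998
1.0333000000000006
4.025 [-9.89485238e-02  1.64498617e-01  1.84948342e+00  2.49955427e-04
  1.12748298e+00 -1.67111001e+00]
```

View pics/w0.png

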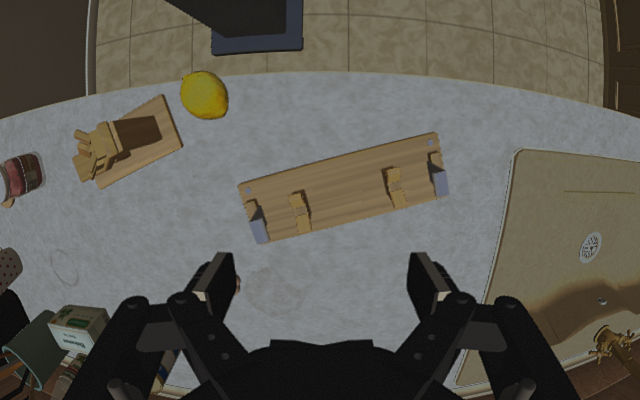

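View pics/w1.png

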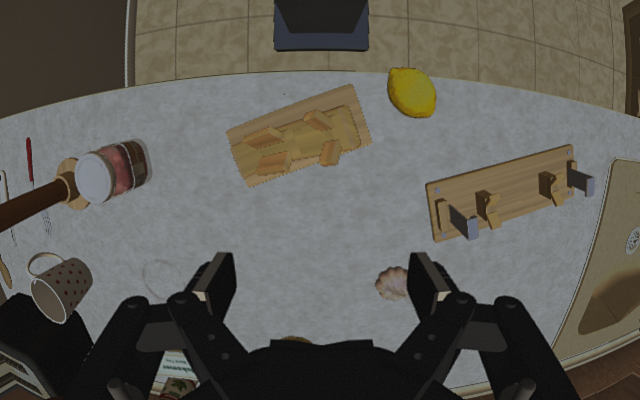

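```bash
cat >> h.py <<'E'
def wproj(f,X):
    P=np.asarray(X,float)@f["R"].T+f["t"];r=np.hypot(P[...,0],P[...,1]);th=np.arctan2(r,P[...,2]);K=f["K"]
    k=th/np.maximum(r,1e-9)
    return np.stack([K[0,2]+K[0,0]*k*P[...,0],K[1,2]+K[1,1]*k*P[...,1]],-1)
def wray(f,uv):
    K=f["K"];a=(np.asarray(uv,float)-[K[0,2],K[1,2]])/K[0,0];th=np.linalg.norm(a,axis=-1)
    s=np.where(th>1e-9,np.sin(th)/np.maximum(th,1e-9),1)
    d=np.stack([a[...,0]*s,a[...,1]*s,np.cos(th)],-1)
    return -f["R"].T@f["t"], d@f["R"]
def wcloud(f):
    v,u=np.mgrid[0:400,0:640];C,D=wray(f,np.stack([u,v],-1))
    zc=(D@f["R"].T)[...,2]
    X=C+D*(f["d"]/zc)[...,None];X[f["d"]<=0]=np.nan;return X
def wplane(f,uv,z):
    C,D=wray(f,uv);return C+D*((z-C[2])/D[...,2])[...,None]
E
python3 - <<'E'
from h import *
np.set_printoptions(precision=4,suppress=True)
for i,nm,(x0,x1,y0,y1,z) in((0,"rack",(.40,.575,.125,.435,.014)),(1,"rest",(.35,.50,-.15,.07,.012))):
    f=dict(np.load(f"pics/w{i}.npz"));im=cv2.imread(f"pics/w{i}.png");S=2500
    H,W=int((x1-x0)*S),int((y1-y0)*S);v,u=np.mgrid[0:H,0:W]
    mp=wproj(f,np.stack([x1-v/S,y1-u/S,np.full(v.shape,z)],-1)).astype(np.float32)
    o=cv2.remap(im,mp[...,0],mp[...,1],cv2.INTER_CUBIC);cv2.imwrite(f"pics/wr_{nm}.png",o)
    X=wcloud(f);Z=cv2.remap(X[...,2].astype(np.float32),mp[...,0],mp[...,1],cv2.INTER_NEAREST)
    hsv=cv2.cvtColor(o,cv2.COLOR_BGR2HSV);m=((hsv[...,1]>70)&(Z<.022)).astype(np.uint8)
    m=cv2.morphologyEx(m,cv2.MORPH_OPEN,np.ones((5,5),np.uint8))
    n,l,s,_=cv2.connectedComponentsWithStats(m);k=1+np.argmax(s[1:,4]);pts=cv2.findNonZero((l==k).astype(np.uint8))
    (cx,cy),(w,h),a=cv2.minAreaRect(pts);print(nm,"centre",x1-cy/S,y1-cx/S,"size",w/S,h/S,"ang",a)
    b=cv2.boxPoints(((cx,cy),(w,h),a)).astype(int);cv2.polylines(o,[b],True,(255,0,255),1);cv2.imwrite(f"pics/wr_{nm}b.png",o)
    q=X.reshape(-1,3);q=q[~np.isnan(q[:,0])]
    t=q[(q[:,0]>.5)&(q[:,0]<.6)&(q[:,1]>y0)&(q[:,1]<y1)];print("table",np.median(t[:,2]))
E
```

```text
rack centre 0.49014309692382807 0.28098428955078125 size 0.08944297485351563 0.2665817626953125 ang 74.59657287597656
table 0.000859170805548537
rest centre 0.42270415039062503 -0.028270648193359366 size 0.07899951171875 0.16842373046875 ang 70.1678695678711
table 0.00023711325250325155
```

View pics/wr_rackb.png

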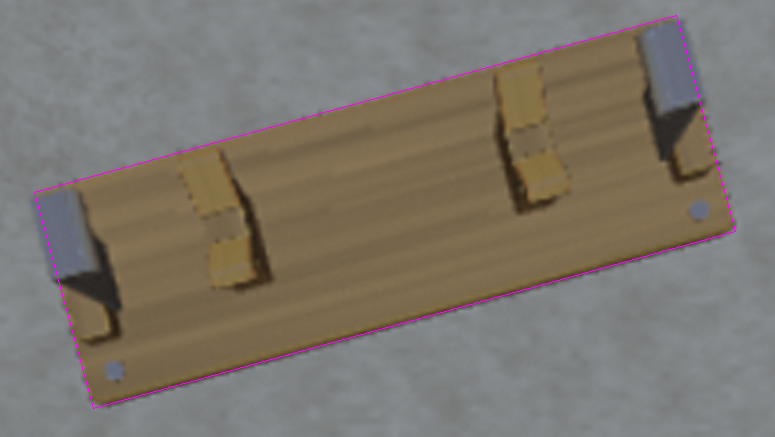

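View pics/wr_restb.png

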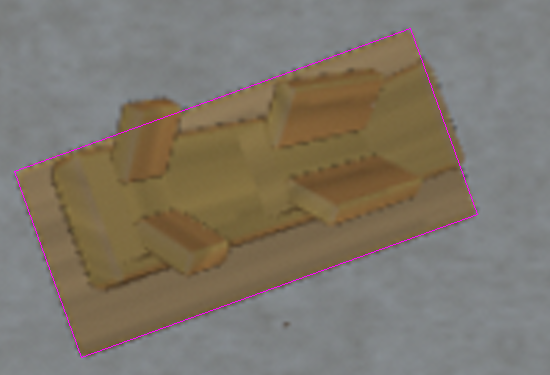

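```bash
cat >> h.py <<'E'
rackc=np.array([.4901,.2810,0.]);rack_yaw=np.deg2rad(15.4)
restc=np.array([.4227,-.0283,0.]);rest_yaw=np.deg2rad(19.8)
def Rz(a): return np.array([[np.cos(a),-np.sin(a),0],[np.sin(a),np.cos(a),0],[0,0,1.]])
def loc(c,yaw,P): return np.asarray(c)+np.asarray(P,float)@Rz(yaw).T
E
python3 - <<'E'
from h import *
np.set_printoptions(precision=1,suppress=True)
for i in(0,1):
    f=dict(np.load(f"pics/w{i}.npz"));X=wcloud(f).reshape(-1,3)
    L=(X-restc)@Rz(rest_yaw)*1000
    L=L[(abs(L[:,0])<45)&(abs(L[:,1])<110)&(L[:,2]>20)&(L[:,2]<160)]
    # walls: |x|>14 ; perp coordinate
    s=(L[:,1]+L[:,2])*.7071; n=(-L[:,1]+L[:,2])*.7071
    print("view",i,len(L))
    for lo in range(-30,140,10):
        for side in(-1,1):
            m=(s>lo)&(s<=lo+10)&(side*L[:,0]>12)
            if m.sum()>3: print(lo,side,m.sum(),"n max",np.percentile(n[m],95),"x at top",np.median(L[m&(n>np.percentile(n[m],75)),0]))
    print("x ext of tops")
    R=(X-rackc)@Rz(rack_yaw)*1000;m=(R[:,2]>70)&(R[:,2]<95)&(abs(R[:,0])<40)
    for sg in(-1,1):
        q=R[m&(sg*R[:,1]>80)&(sg*R[:,1]<125)];print("lip",sg,len(q),np.median(q,0) if len(q) else'',np.percentile(q,[3,97],axis=0) if len(q) else '')
E
```

```text
view 0 3241
-10 -1 52 n max 89.12422343119898 x at top -15.521129600944152
-10 1 96 n max 88.87849261236632 x at top 16.284351942211444
0 -1 6 n max 77.44318246663727 x at top -19.189210946530103
0 1 12 n max 75.03800892945166 x at top 23.46755554607877
10 -1 6 n max 77.1110927949812 x at top -18.158509866530174
10 1 30 n max 75.08254718072095 x at top 19.17402195901554
20 -1 7 n max 75.90683296399956 x at top -17.61889362768313
20 1 48 n max 70.33785580025778 x at top 17.124503720154877
30 -1 6 n max 77.65235248394151 x at top -18.33773821546155
30 1 46 n max 72.59443479056283 x at top 16.143548007196415
40 -1 5 n max 76.42302090875016 x at top -17.20607166076788
40 1 22 n max 76.76852311021995 x at top 21.064874071560872
50 -1 71 n max 76.04150969007736 x at top -18.91482714025505
50 1 79 n max 74.70736522570475 x at top 21.41088150679972
60 -1 20 n max -21.283782982589823 x at top -14.677011699330372
60 1 39 n max 50.13617269906549 x at top 19.834904101090473
70 -1 22 n max -10.385102486448435 x at top -15.60328649815056
70 1 53 n max 50.41868739716976 x at top 19.14982126186741
8
[... 1917 characters left out ...]
6310280316 x at top -15.092009227715147
70 1 50 n max 51.03835249971543 x at top 13.72433514323673
80 1 33 n max 51.3464675271516 x at top 13.531051906927697
100 -1 36 n max 76.89129488373938 x at top -20.12752574590147
100 1 26 n max 77.38135050062712 x at top 20.00070245929468
110 -1 166 n max 77.12217638318825 x at top -19.858541807162695
110 1 142 n max 77.48590945678833 x at top 20.28482534040934
120 -1 303 n max 76.45179582836798 x at top -19.373837069229964
120 1 300 n max 76.33512804688372 x at top 18.995433766444165
x ext of tops
lip -1 331 [  -0.8 -106.8   82.5] [[ -12.7 -111.9   71.5]
 [  14.2  -97.4   84.3]]
lip 1 192 [ -0.9 100.7  82. ] [[-12.7  94.9  75. ]
 [ 14.2 110.2  84.1]]
```

```bash
python3 - <<'E'
from h import *
np.set_printoptions(precision=1,suppress=True)
f=dict(np.load(f"pics/w1.npz"));X=wcloud(f).reshape(-1,3)
L=(X-restc)@Rz(rest_yaw)*1000
L=L[(abs(L[:,0])<30)&(abs(L[:,1])<110)&(L[:,2]>20)&(L[:,2]<160)]
s=(L[:,1]+L[:,2])*.7071; n=(-L[:,1]+L[:,2])*.7071
m=(n>70)&(n<79)&(abs(L[:,0])>14)
h,_=np.histogram(s[m],np.arange(-12,134,2));print(dict(zip(range(-12,134,2),h)))
for lo in(20,30,40,104,108,112,116): 
  q=m&(s>lo)&(s<lo+4)&(n>75); print(lo,L[q,0].min(),L[q,0].max(), np.percentile(n[q],98))
print("stop s", np.percentile(s[n>82],[2,10,50,90,98]))
E
```

```text
{-12: np.int64(2), -10: np.int64(8), -8: np.int64(42), -6: np.int64(8), -4: np.int64(1), -2: np.int64(13), 0: np.int64(13), 2: np.int64(17), 4: np.int64(16), 6: np.int64(10), 8: np.int64(20), 10: np.int64(16), 12: np.int64(20), 14: np.int64(19), 16: np.int64(17), 18: np.int64(18), 20: np.int64(17), 22: np.int64(19), 24: np.int64(25), 26: np.int64(22), 28: np.int64(20), 30: np.int64(17), 32: np.int64(21), 34: np.int64(19), 36: np.int64(26), 38: np.int64(20), 40: np.int64(22), 42: np.int64(20), 44: np.int64(22), 46: np.int64(23), 48: np.int64(21), 50: np.int64(24), 52: np.int64(60), 54: np.int64(55), 56: np.int64(0), 58: np.int64(0), 60: np.int64(0), 62: np.int64(0), 64: np.int64(0), 66: np.int64(0), 68: np.int64(0), 70: np.int64(0), 72: np.int64(0), 74: np.int64(0), 76: np.int64(0), 78: np.int64(0), 80: np.int64(0), 82: np.int64(0), 84: np.int64(0), 86: np.int64(0), 88: np.int64(0), 90: np.int64(0), 92: np.int64(0), 94: np.int64(0), 96: np.int64(0), 98: np.int64(0), 100: np.int64(0), 102: np.int64(0), 104: np.int64(0), 106: np.int64(8), 108: np.int64(32), 110: np.int64(37), 112: np.int64(38), 114: np.int64(41), 116: np.int64(46), 118: np.int64(34), 120: np.int64(42), 122: np.int64(80), 124: np.int64(84), 126: np.int64(0), 128: np.int64(0), 130: np.int64(0)}
20 -21.704112510230313 23.780597004434988 77.48897752072152
30 -21.819132823598256 23.496546872820236 77.87186316783377
40 -22.904593725521675 21.717930093469175 77.91771221675992
104 -20.407289238756945 20.88112720716874 77.3957146382167
108 -21.953329442457864 22.873748649276877 77.40516040262673
112 -23.484343626282833 22.12120534267551 77.81901234553041
116 -23.182870274291272 22.595501936504593 77.92269556974817
stop s [-11.7  -9.9  -7.1  -5.8  -5.2]
```

```bash
cat >> h.py <<'E'
rx,ry=Rz(rest_yaw)[:,0],Rz(rest_yaw)[:,1]; kx,ky=Rz(rack_yaw)[:,0],Rz(rack_yaw)[:,1]; ez=np.array([0,0,1.])
q=2**-.5
def fr(x,y): return np.stack([x,y,np.cross(x,y)],1)
seat=loc(restc,rest_yaw,[0,.0074,.1255])
au=(ry+ez)*q; nu=(ez-ry)*q     # along pin (up), normal up
def R_pick(s): return fr(-ez,s*rx)
def R_place(s): return fr(-au,s*rx)
def R_re(s): return fr(-nu,s*rx)
def R_rack(s): return fr(-ez,s*kx)
pin=np.array([.4777,-.4087,0])
E
python3 - <<'E'
from h import *
np.set_printoptions(precision=2,suppress=True)
ik=lambda p,R:(lambda a:None if a is None else np.array(a))(manip.inverse_kinematics(list(p),R.tolist()))
for s in(1,-1):
    print("s",s)
    print("pick",ik(pin+[0,0,.155],R_pick(s)),ik(pin+[0,0,.33],R_pick(s)))
    gp=seat+.065*au   # grasp pt
    for h in(0,.06,.1): print("place",h,ik(gp+h*nu-au*.019,R_place(s)))
    print("retr",ik(gp+.1*au-au*.019,R_place(s)))
    for h in(0,.06,.12):print("re",h,ik(seat-.006*au-.019*nu+h*nu,R_re(s)))
    for h in(0,.1): print("rack",h,ik(rackc+[0,0,.066-.019+h],R_rack(s)))
E
```

```text
s 1
pick [-0.78  0.57  1.51 -0.    1.06 -1.13] [-0.78  0.42  1.3  -0.    1.42 -1.13]
place 0 [ 0.37  0.33  2.16 -1.01  0.99  0.76]
place 0.06 [ 0.26  0.23  2.15 -1.01  0.99  0.6 ]
place 0.1 [ 0.19  0.18  2.12 -0.99  0.99  0.49]
retr [ 0.55  0.21  2.08 -0.83  1.21  0.66]
re 0 [-0.46  0.59  1.87  0.52  1.34 -1.11]
re 0.06 [-0.52  0.56  1.78  0.48  1.46 -1.08]
re 0.12 [-0.57  0.54  1.68  0.45  1.59 -1.06]
rack 0 [ 0.44  0.63  1.74 -0.    0.77  0.17]
rack 0.1 [ 0.44  0.48  1.69 -0.    0.97  0.17]
s -1
pick [-0.78  0.57  1.51 -0.    1.06  2.01] [-0.78  0.42  1.3  -0.    1.42  2.01]
place 0 [ 0.37  0.33  2.16 -1.01  0.99 -2.38]
place 0.06 [ 0.26  0.23  2.15 -1.01  0.99 -2.54]
place 0.1 [ 0.19  0.18  2.12 -0.99  0.99 -2.65]
retr [ 0.55  0.21  2.08 -0.83  1.21 -2.48]
re 0 [-0.46  0.59  1.87  0.52  1.34  2.03]
re 0.06 [-0.52  0.56  1.78  0.48  1.46  2.06]
re 0.12 [-0.57  0.54  1.68  0.45  1.59  2.08]
rack 0 None
rack 0.1 None
```

```bash
python3 - <<'E'
from h import *
np.set_printoptions(precision=4,suppress=True)
manip.move_ptp((pin+[0,0,.27]).tolist(),R_pick(1).tolist())
c=manip.get_calibration("wrist");im,d=manip.grab_frame("wrist")
cv2.imwrite("pics/w2.png",im[:,:,::-1]);f=dict(d=d,K=np.array(c["camera_matrix"]),R=np.array(c["R"]),t=np.array(c["t"]));np.savez("pics/w2.npz",**f)
X=wcloud(f).reshape(-1,3)
P=X[(np.hypot(*(X[:,:2]-pin[:2]).T)<.05)&(X[:,2]>.06)&(X[:,2]<.215)]
print(len(P),P[:,2].max())
T=P[P[:,2]>.2];print("top",len(T),T.min(0),T.max(0),T.mean(0),cv2.minEnclosingCircle(T[:,:2].astype(np.float32)))
from scipy.optimize import least_squares
for a,b in((.06,.1),(.1,.14),(.14,.195)):
    Q=P[(P[:,2]>a)&(P[:,2]<b)]
    if len(Q)>10:
        r=least_squares(lambda x:np.hypot(Q[:,0]-x[0],Q[:,1]-x[1])-.017,pin[:2],loss="soft_l1",f_scale=.002);print(a,len(Q),r.x,np.abs(r.fun).mean())
print(manip.current_time(),manip.current_force())
E
```

```text
2672 0.21225833173268477
top 1539 [ 0.4635 -0.4256  0.2   ] [ 0.4967 -0.392   0.2123] [ 0.4795 -0.407   0.2056] ((0.48026031255722046, -0.40936902165412903), 0.017547039315104485)
0.06 179 [ 0.4802 -0.4096] 0.00030747616868816944
0.1 271 [ 0.4803 -0.4096] 0.0003227798829332065
0.14 609 [ 0.4803 -0.4095] 0.0002760046464489414
5.5917 [0.1868 0.0842 0.0597]
```

View pics/w2.png

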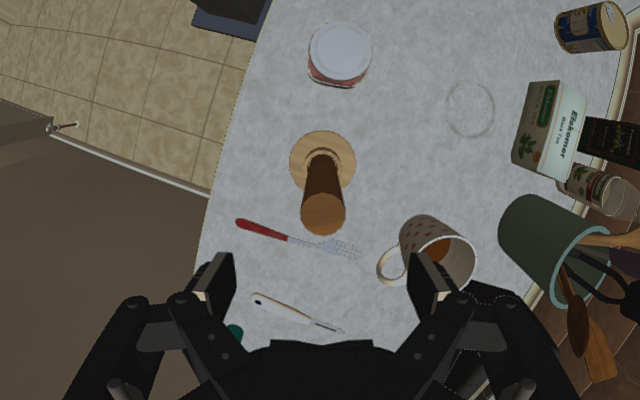

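The wrist view shows the brown pin's top face at (322,213) between the open fingers. Its axis is vertical at (0.480, -0.410) and its top at 0.210 m, which matches the text, so I grasp now.

```bash
sed -i 's/^pin=.*/pin=np.array([.4803,-.4096,0])/' h.py; python3 - <<'E'
from h import *
np.set_printoptions(precision=3,suppress=True)
manip.move_l((pin+[0,0,.155]).tolist(),R_pick(1).tolist(),.12)
manip.set_gripper(0.0,80);print(manip.current_grip_width(),manip.current_force())
manip.move_l((pin+[0,0,.32]).tolist(),None,.2)
print(manip.current_grip_width(),manip.current_force(),manip.current_time())
c=manip.get_calibration("wrist");im,d=manip.grab_frame("wrist");cv2.imwrite("pics/w3.png",im[:,:,::-1])
np.savez("pics/w3.npz",d=d,K=c["camera_matrix"],R=c["R"],t=c["t"])
E
```

```text
0.38190013325573413 [-0.349 -0.524  4.175]
0.37488306858567855 [ 0.47   0.555 -1.698] 8.2083
```

View pics/w3.png

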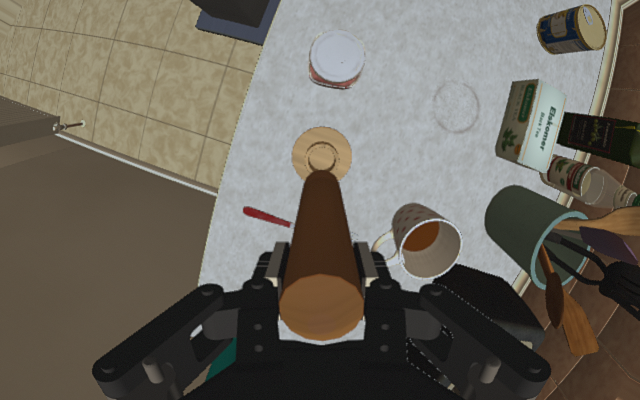

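```bash
cat >> h.py <<'E'
from scipy.optimize import least_squares
def pin_in_tool(f,p,Rt):
    X=(wcloud(f).reshape(-1,3)-p)@Rt
    return X
E
python3 - <<'E'
from h import *
np.set_printoptions(precision=4,suppress=True)
f=dict(np.load("pics/w3.npz"));p=np.array(manip.current_ee_pos());Rt=np.array(manip.current_tcp_rot())
X=pin_in_tool(f,p,Rt)
# below the fingers: tool x from +.01 to .14 ; camera-side(-z) surface
Q=X[(X[:,0]>.01)&(X[:,0]<.135)&(abs(X[:,1])<.03)&(abs(X[:,2])<.03)]
def res(a):
    cy=a[0]+a[1]*Q[:,0];cz=a[2]+a[3]*Q[:,0];return np.hypot(Q[:,1]-cy,Q[:,2]-cz)-.017
r=least_squares(res,[0,0,0,0],loss="soft_l1",f_scale=.001);print(len(Q),r.x,np.abs(r.fun).mean())
T=X[(X[:,0]<-.03)&(X[:,0]>-.075)&(abs(X[:,1])<.02)&(abs(X[:,2])<.03)];print("top x",np.percentile(T[:,0],[2,10,50]),Q[:,0].max())
via=np.array([.45,-.12,.36]);pre=seat+.064*au-.019*au+.09*nu+.004*au
for a,b in((via,R_pick(1)),(pre,R_place(1))): print(manip.inverse_kinematics(a.tolist(),b.tolist()))
E
```

```text
2167 [ 0.0003 -0.0005 -0.0001  0.0007] 0.0002540714033438802
top x [-0.0744 -0.0692 -0.0491] 0.1345928457809605
[-0.3606  0.0827  1.6705  0.      1.3884 -0.7062]
[ 0.2149  0.1873  2.1273 -0.9921  0.9926  0.513 ]
```

```bash
python3 - <<'E'
from h import *
np.set_printoptions(precision=3,suppress=True)
F=lambda:np.array(manip.current_force())
b=seat+.049*au
manip.move_l([.45,-.12,.36],None,.3)
manip.move_l((b+.09*nu).tolist(),R_place(1).tolist(),.15)
manip.move_l((b+.012*nu).tolist(),None,.1)
f0=F();print(f0,manip.current_time())
for h in np.arange(.009,-.0036,-.0015):
    manip.move_l((b+h*nu).tolist(),None,.03)
    df=F()-f0;print(round(h,4),df@nu,df@au,df@rx)
    if df@nu>5 or np.linalg.norm(df)>12:break
print(manip.current_time())
E
```

```text
[ 0.993  0.2   -1.023] 11.7333
0.009 -0.6002465469025133 0.40530692292220777 -1.2922165951983045
0.0075 0.9352036561590668 0.16953296696453193 -1.2352669512788577
0.006 -0.7416841568935417 -0.838592933269253 -0.5722701045395271
0.0045 -0.1780797652726255 0.8068591519451842 -1.112789118709306
0.003 0.0933165108193154 -0.3017552082491058 -0.8752116108047991
0.0015 -0.08717169165722188 0.733828218929212 -0.8645707782396775
0.0 -0.4322082185296698 1.2723810051697528 -0.8928460779547955
-0.0015 4.659310899967935 1.3290221994516442 -0.5228802936495636
-0.003 12.652807782298373 1.1931693193323005 -2.1781298479409226
13.9833
```

```bash
python3 - <<'E'
from h import *
np.set_printoptions(precision=3,suppress=True)
b=seat+.049*au
manip.move_l((b-.0012*nu).tolist(),None,.03)
manip.set_gripper(1.0);manip.dwell(.4)
b0=np.array(manip.current_ee_pos())
manip.move_l((b0+.09*au).tolist(),None,.15)
c=manip.get_calibration("wrist");im,d=manip.grab_frame("wrist");cv2.imwrite("pics/w4.png",im[:,:,::-1])
# side view check
s,sd=manip.grab_frame("side");cv2.imwrite("pics/side4.png",cv2.resize(s[155:240,260:410,::-1],None,fx=5,fy=5,interpolation=cv2.INTER_CUBIC))
# move to a view above the regrasp position
pre=seat-.006*au-.019*nu+.12*nu
manip.move_l((b0+.12*au+.10*nu).tolist(),None,.25)
manip.move_ptp((pre+.03*nu).tolist(),R_re(1).tolist())
c=manip.get_calibration("wrist");im,d=manip.grab_frame("wrist");cv2.imwrite("pics/w5.png",im[:,:,::-1])
np.savez("pics/w5.npz",d=d,K=c["camera_matrix"],R=c["R"],t=c["t"])
print(manip.current_time(),manip.current_force())
E
```

```text
17.975 [ 0.177  1.073 -0.157]
```

View pics/side4.png

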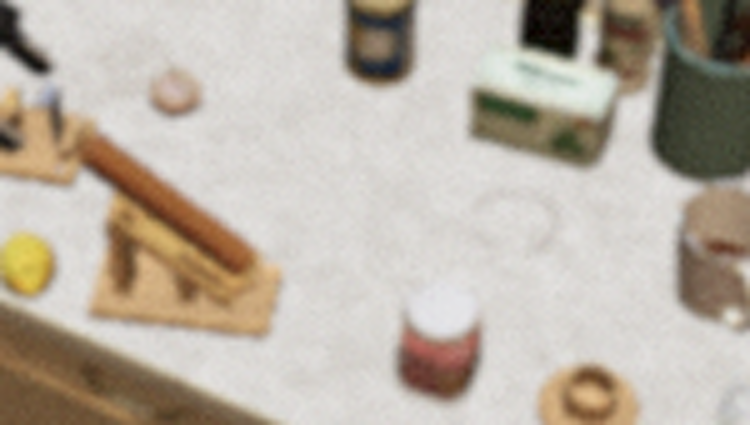

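View pics/w5.png

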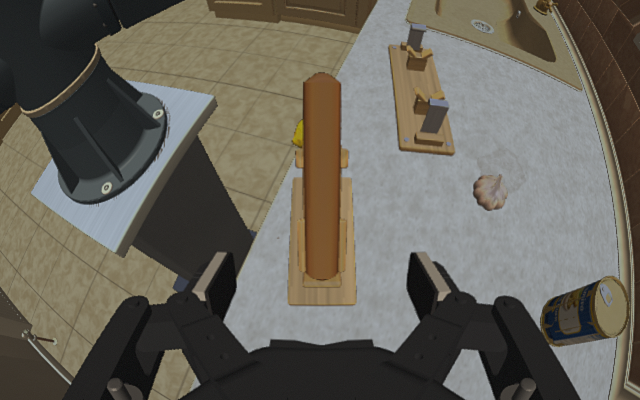

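Both views show the pin lying in the groove. In the wrist view it runs from (322,75) to (322,278), with its foot at the stop. I measure its axis and ends now.

```bash
python3 - <<'E'
from h import *
np.set_printoptions(precision=4,suppress=True)
f=dict(np.load("pics/w5.npz"));X=wcloud(f).reshape(-1,3)
B=np.stack([rx,au,nu],1);L=(X-seat)@B
Q=L[(abs(L[:,0])<.025)&(abs(L[:,1])<.085)&(L[:,2]>.005)&(L[:,2]<.03)]
def res(a): return np.hypot(Q[:,0]-a[0]-a[1]*Q[:,1],Q[:,2]-a[2]-a[3]*Q[:,1])-.017
r=least_squares(res,[0,0,0,0],loss="soft_l1",f_scale=.001);print(len(Q),r.x,np.abs(r.fun).mean())
E=L[(abs(L[:,0])<.008)&(abs(L[:,1])<.13)&(L[:,2]>-.02)&(L[:,2]<.03)]
h,e=np.histogram(E[:,1],np.arange(-.116,.118,.002))
for lo,hi in((-.116,-.08),(.08,.116)):
    for k in range(len(h)):
        if lo<=e[k]<hi:
            m=(E[:,1]>=e[k])&(E[:,1]<e[k+1]);print(round(e[k],3),h[k],np.round(np.median(E[m,2]),4) if m.any() else '')
E
```

```text
6299 [ 0.0002 -0.0001 -0.0014 -0.0013] 0.0004794512063804743
-0.116 0 
-0.114 0 
-0.112 0 
-0.11 0 
-0.108 17 0.0059
-0.106 29 0.0067
-0.104 32 0.0065
-0.102 48 0.005
-0.1 6 0.0046
-0.098 0 
-0.096 3 0.0106
-0.094 4 0.0134
-0.092 24 0.0146
-0.09 25 0.0153
-0.088 34 0.0152
-0.086 32 0.0147
-0.084 27 0.0155
-0.082 26 0.015
0.08 38 0.0146
0.082 44 0.0149
0.084 51 0.0147
0.086 38 0.0153
0.088 57 0.015
0.09 38 0.0134
0.092 38 0.0119
0.094 38 0.0088
0.096 36 0.0062
0.098 21 0.0037
0.1 0 
0.102 0 
0.104 0 
0.106 0 
0.108 0 
0.11 0 
0.112 0 
0.114 0
```

```bash
python3 - <<'E'
from h import *
np.set_printoptions(precision=4,suppress=True)
F=lambda:np.array(manip.current_force())
g=seat-.0003*au-.0014*nu-.005*au-.019*nu
manip.move_l((g+.03*nu).tolist(),R_re(1).tolist(),.2)
f0=F()
manip.move_l(g.tolist(),None,.06);print(F()-f0)
manip.set_gripper(0.0,80);print(manip.current_grip_width(),F()-f0)
manip.move_l((g+.012*nu).tolist(),None,.05);print(F()-f0)
manip.move_l((g+.11*nu).tolist(),None,.2)
print(manip.current_grip_width(),F(),manip.current_time())
up=rackc+[0,0,.066-.019+.10]-.005*ky
manip.move_l(up.tolist(),R_rack(1).tolist(),.2)
c=manip.get_calibration("wrist");p=manip.current_ee_pos();Rt=manip.current_tcp_rot();im,d=manip.grab_frame("wrist");cv2.imwrite("pics/w6.png",im[:,:,::-1])
np.savez("pics/w6.npz",d=d,K=c["camera_matrix"],R=c["R"],t=c["t"],p=p,Rt=Rt)
print(manip.current_time(),p)
E
```

```text
[-1.7819  0.684   0.57  ]
0.375550491809462 [-1.0233 -2.6263  6.1759]
[-1.0371  0.7522 -0.0121]
0.37343066394982116 [-0.0559  0.4786 -1.7265] 20.9667
23.0 [0.4913 0.2757 0.147 ]
```

View pics/w6.png

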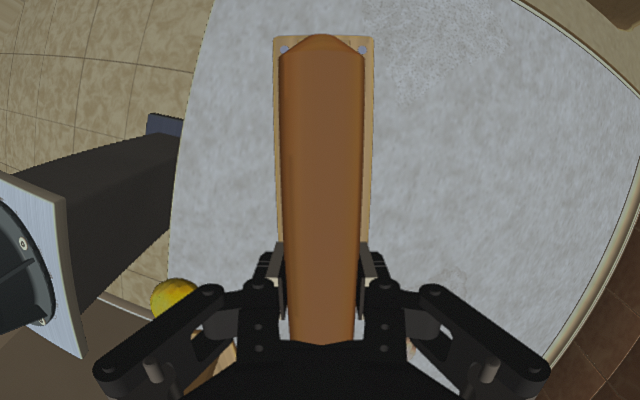

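```bash
python3 - <<'E'
from h import *
np.set_printoptions(precision=4,suppress=True)
f=dict(np.load("pics/w6.npz"));X=wcloud(f).reshape(-1,3)
L=(X-[rackc[0],rackc[1],.166])@Rz(rack_yaw)
Q=L[(abs(L[:,0])<.025)&(L[:,1]>.01)&(L[:,1]<.088)&(L[:,2]>.004)&(L[:,2]<.03)]
def res(a): return np.hypot(Q[:,0]-a[0]-a[1]*Q[:,1],Q[:,2]-a[2]-a[3]*Q[:,1])-.017
r=least_squares(res,[0,0,0,0],loss="soft_l1",f_scale=.001);print(len(Q),r.x,np.abs(r.fun).mean())
E=L[(abs(L[:,0])<.005)&(L[:,1]>.08)&(L[:,1]<.13)&(L[:,2]>-.02)&(L[:,2]<.03)]
for y in np.arange(.084,.104,.001):
    m=(E[:,1]>=y)&(E[:,1]<y+.001);print(round(y,3),m.sum(),np.median(E[m,2]) if m.any() else'')
s,sd=manip.grab_frame("side");cv2.imwrite("pics/side6.png",cv2.resize(s[140:215,200:320,::-1],None,fx=6,fy=6,interpolation=cv2.INTER_CUBIC))
t,td=manip.grab_frame("top");cv2.imwrite("pics/top6.png",cv2.resize(t[150:245,165:325,::-1],None,fx=5,fy=5,interpolation=cv2.INTER_CUBIC))
E
```

```text
16589 [ 0.0001 -0.0005 -0.0004 -0.001 ] 0.0004163333002964529
0.084 79 0.016272283278708832
0.085 82 0.016259766885483362
0.086 83 0.016380619025225224
0.087 83 0.016377081097681156
0.088 80 0.01631287039464209
0.089 77 0.016281388991960438
0.09 74 0.0159526577827057
0.091 60 0.01479904731286602
0.092 51 0.013174557943819915
0.093 54 0.01186404554963788
0.094 57 0.010488477561122117
0.095 49 0.009249334245550106
0.096 49 0.008040460893576712
0.097 45 0.006596523165419671
0.098 41 0.0050980018565771335
0.099 6 0.0034049070892180483
0.1 0 
0.101 0 
0.102 0 
0.103 0
```

View pics/side6.png

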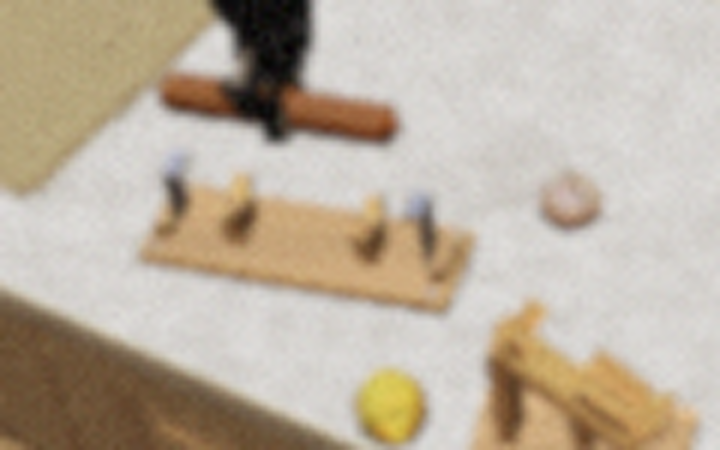

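```bash
python3 - <<'E'
from h import *
np.set_printoptions(precision=2,suppress=True)
F=lambda:np.array(manip.current_force())
b=rackc+[0,0,.066-.019]-.005*ky+.0006*ky
manip.move_l((b+.03*ez).tolist(),None,.12)
f0=F();t0=np.array(manip.current_ft_torque());print(f0,manip.current_time())
for h in list(np.arange(.026,.0125,-.003))+list(np.arange(.0125,-.001,-.0015)):
    manip.move_l((b+h*ez).tolist(),None,.03)
    d=F()-f0;T=np.array(manip.current_ft_torque())-t0
    print(round(h,4),"x,y,z",np.array([d@kx,d@ky,d[2]]),"Tx",round(T@kx,3),round(manip.current_grip_width(),3))
    if d[2]>35 or abs(d@ky)>15:print("stop");break
print(manip.current_time(),manip.current_ee_pos())
E
```

```text
[ 0.22 -0.13 -1.82] 23.8333
0.026 x,y,z [-0.12  0.15  1.2 ] Tx 0.048 0.369
0.023 x,y,z [-0.04 -0.34  2.8 ] Tx -0.031 0.375
0.02 x,y,z [0.74 0.01 7.24] Tx 0.386 0.371
0.017 x,y,z [ 0.68  1.09 11.53] Tx -0.068 0.377
0.014 x,y,z [-2.15 -0.39  6.08] Tx 0.291 0.373
0.0125 x,y,z [ 2.6  -0.52 -0.53] Tx 0.244 0.373
0.011 x,y,z [ 4.41 -0.33 -1.08] Tx 0.12 0.37
0.0095 x,y,z [ 2.32 -1.42 -1.72] Tx -0.028 0.37
0.008 x,y,z [  0.98   0.77 -10.94] Tx -0.0 0.367
0.0065 x,y,z [ 1.34  0.68 -7.99] Tx 0.01 0.366
0.005 x,y,z [  2.1    1.75 -10.69] Tx 0.107 0.375
0.0035 x,y,z [  1.92  -0.08 -10.41] Tx 0.053 0.375
0.002 x,y,z [ 2.7  -0.32 -6.84] Tx -0.064 0.372
0.0005 x,y,z [ 2.16 -0.71  1.54] Tx -0.197 0.374
27.3667 [0.49 0.28 0.05]
```

```bash
python3 - <<'E'
from h import *
np.set_printoptions(precision=2,suppress=True)
F=lambda:np.array(manip.current_force())
b=rackc+[0,0,.066-.019]-.005*ky+.0006*ky
for h in(-.0005,-.0012,-.0018):
    manip.move_l((b+h*ez).tolist(),None,.02);d=F();print(h,d)
    if d[2]>18:break
for n in("top","side"):
    s,sd=manip.grab_frame(n);cv2.imwrite(f"pics/{n}7.png",cv2.resize(s[140:230,165:325,::-1],None,fx=5,fy=5,interpolation=cv2.INTER_CUBIC))
E
```

```text
-0.0005 [ 3.88 -0.48  5.89]
-0.0012 [ 1.56 -0.73 10.8 ]
-0.0018 [-0.73 -2.25 17.88]
```

```bash
python3 - <<'E'
from h import *
np.set_printoptions(precision=4,suppress=True)
manip.set_gripper(1.0)
p=np.array(manip.current_ee_pos())
manip.move_l((p+[0,0,.12]).tolist(),None,.12)
Rd=np.array([[0,0,1],[0,1,0],[-1,0,0]],float)
manip.move_l((rackc+[-.03,0,.24]).tolist(),Rd.tolist(),.2)
c=manip.get_calibration("wrist");im,d=manip.grab_frame("wrist");cv2.imwrite("pics/w8.png",im[:,:,::-1])
f=dict(d=d,K=np.array(c["camera_matrix"]),R=np.array(c["R"]),t=np.array(c["t"]));np.savez("pics/w8.npz",**f)
for n in("top","side"):
    s,sd=manip.grab_frame(n);cv2.imwrite(f"pics/{n}8.png",cv2.resize(s[140:240,165:325,::-1],None,fx=5,fy=5,interpolation=cv2.INTER_CUBIC))
print(manip.current_time(),manip.current_force())
L=(wcloud(f).reshape(-1,3)-[rackc[0],rackc[1],.066])@Rz(rack_yaw)
Q=L[(abs(L[:,0])<.025)&(abs(L[:,1])<.085)&(L[:,2]>.004)&(L[:,2]<.03)]
def res(a): return np.hypot(Q[:,0]-a[0]-a[1]*Q[:,1],Q[:,2]-a[2]-a[3]*Q[:,1])-.017
r=least_squares(res,[0,0,0,0],loss="soft_l1",f_scale=.001);print(len(Q),r.x,np.abs(r.fun).mean())
m=(L[:,2]>.0155)&(L[:,2]<.03)&(abs(L[:,0])<.02)
for sg in(-1,1):
    E=L[(abs(L[:,0])<.013)&(sg*L[:,1]>.085)&(sg*L[:,1]<.13)&(L[:,2]>-.02)&(L[:,2]<.03)]
    print(sg)
    for y in np.arange(.086,.114,.002):
        k=(sg*E[:,1]>=y)&(sg*E[:,1]<y+.002);print(round(y,3),k.sum(),np.median(E[k,2]) if k.any() else'')
for n in("jam_jar","lemon","garlic"):
    print(n,[manip.look_for("top",n)[:1],manip.look_for("side",n)[:1]])
E
```

```text
31.5417 [ 0.3727  0.437  -0.2698]
4641 [ 0.0016 -0.      0.0001 -0.0012] 0.000512320340667997
-1
0.086 42 0.015607684328288435
0.088 42 0.015764135413299657
0.09 24 0.0148946882186963
0.092 16 0.012748619727801447
0.094 40 0.013083027243702472
0.096 62 0.015482050073742426
0.098 49 0.01710652946067237
0.1 38 0.017327584443660754
0.102 38 0.01732652797840248
0.104 36 0.01725804979942855
0.106 46 0.017016497361686977
0.108 77 0.007648907281832373
0.11 20 0.017173447962774785
0.112 0 
0.114 0 
1
0.086 38 0.015900120641731907
0.088 51 0.015361606890579804
0.09 39 0.015373309777392041
0.092 32 0.012335219300502437
0.094 37 0.012196643818124964
0.096 65 0.01481548951511169
0.098 50 0.016636074398961226
0.1 43 0.017271919081381648
0.102 52 0.017201222981246322
0.104 42 0.017103574208008565
0.106 47 0.017094091260796973
0.108 82 0.01642306268107538
0.11 33 0.01671506059150324
0.112 0 
0.114 0 
jam_jar [[{'at': [0.4488, -0.2754, 0.1003], 'confidence': 0.87}], [{'at': [0.4246, -0.282, 0.0741], 'confidence': 0.55}]]
lemon [[{'at': [0.3653, 0.105, 0.0485], 'confidence': 0.63}], [{'at': [0.4263, -0.2828, 0.0762], 'confidence': 0.62}]]
garlic [[], [{'at': [0.6201, 0.1037, 0.0357], 'confidence': 0.53}]]
```

View pics/w8.png

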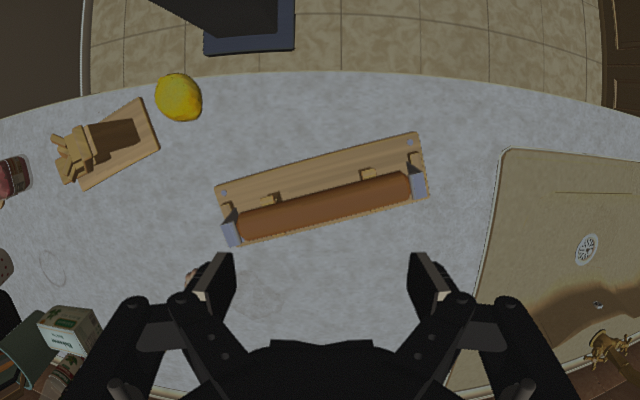

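View pics/side8.png

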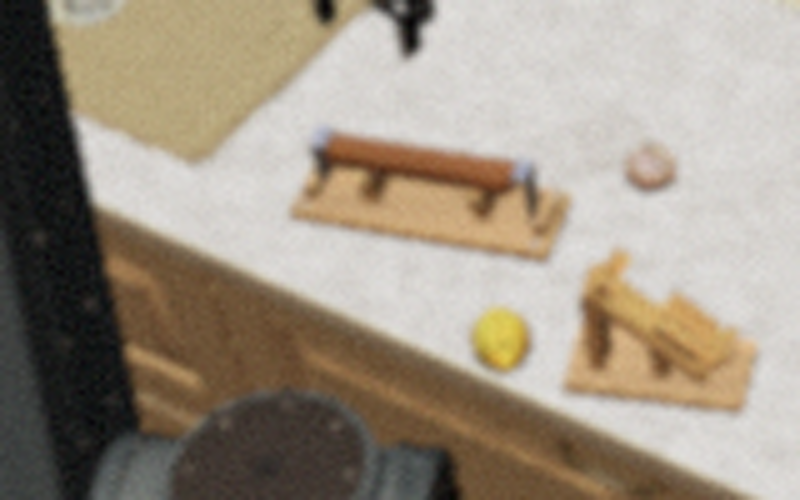

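The pin is home: its axis is at 66 mm, both lips are closed over its ends symmetrically, and the gripper is clear.

```bash
python3 - <<'E'
from bench import manip
manip.sign_off();print(manip.current_time())
E
```

```text
the job is handed in; nothing more can be done
the job is handed in; nothing more can be done
```

The pin is put away in the rack, and I handed the job in at about 32 s of the 64 s allowed.

**What I did:** I drew the brown pin up out of the stand and laid it on the sloping rest, where I let go of it. I then took it again 5 mm below its middle, because the rest's upper groove walls left too little room for the fingers exactly at the middle. I pressed it straight down into the rack; spreading the clips took about 12 N. They snapped over at about 8 mm above the seated height, and I finished with a seating press of about 18 N.

**Last checks, after release:**
- **Pin:** its axis was at 66.1 mm against the expected 66 mm, and level to about 0.1°.
- **Clips:** both lips sat symmetrically over the pin's ends in the depth data, and looked closed in the side and wrist views.
- **Bystanders:** the top camera put the jam jar and the lemon within about 4 mm of where they started, which is as good as its readings get. The side camera did the same for the garlic.

**What disagreed:**
- The pin came out 1.6 mm to one side across the rack compared with my own estimate of the rack's centre. I take that as error in my measurement.
- The network missed the garlic in the last top picture. In the last side picture it reported the jar as the lemon, though the lemon shows there in its place.

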